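Close the vegetable chopper, mesh its drive handle and hold it down

ROBOT

A 6-joint arm with a two-finger parallel gripper is mounted at the origin on the work surface. World frame = base frame: x ahead of the robot, y to its left, z up, the work surface at z = 0. Lengths are in mm, angles in rad, forces in N, time in s.
With the tool pointing down it reaches from about 350 to 875 mm from the base axis. Payload 4.2 kg.
Tool frame: the origin (TCP) lies at the very end of the fingers, on their centre line; the grasp point (between the pads) lies 19 mm behind it (arm.grip_point_offset is the distance from the TCP to the grasp point, in mm); z points along the fingers, y is the direction in which the jaws open and shut (so a half turn about z gives the same grasp; the last joint's range is limited). The gripper opens to 85 mm and grips with 20 to 120 N. Pads are 22 mm wide; open, the fingers measure 114 mm over their backs; the gripper's body (76 mm by 85 mm) begins 54 mm behind the grasp point. The pads swing forward as they close: fully open they stand 13 mm farther back than shut.
Start: joints at [-0.881, 0.385, 0.008, 0, -1.194, -0.259], TCP at [261.011, -567.867, 231.312] pointing down, gripper open.
Joint ranges: [-3.14, 3.14], [-1.21, 2.06], [-1.07, 1.41], [-3.16, 2.05], [-2.99, -0.16], [-3.1, 3.1]. Speed limits (rad/s): [2.79, 2.79, 3.14, 3.14, 3.14, 3.14].

INTERFACE

Orientations are given as a unit quaternion [x, y, z, w].
In Python, from bench import arm gives the robot as it stands.
- The arm moves only by the tool drive_tool, never from a script. Its argument "steps" is a list of rows, each a list of 5 numbers: the shift along the tool's x, y, z in m, then the turn about the tool's z in degrees, then the finger opening in m, from 0 to 0.0854. A call has 1 to 20 rows; each row shifts and turns the commanded pose from where the row before left it, along the tool's axes as they then stand; what a row does not reach is not made up. A row lasts 1/10 s, in which the tool goes at most 50 mm and 8.59 degrees, less where a joint would pass 70% of its speed; a pose out of reach is approached as far as the arm can. A call is refused whole if a number of a shift passes 0.05 or a number of a turn 8.59, either way. A call with a gripper value outside its range is refused whole. The fingers move at their own pace and stop on an object; the grip force is fixed at half the most. Time passes only in rows, so rows that do not move let the fingers close. It gives the time, the measured TCP pose, the force and the opening at its end, in the units of the state.
- arm.read_state(): the state, without advancing time (a new reading comes with each control period).
- arm.get_image(name): name is "side" or "top" or "wrist"; returns (picture, depth): 384x512x3 uint8, blue, green, red; 384x512 float32, mm along the optical axis (not along the pixel's ray), 0 where there is no reading.
- arm.camera_params(name): a dict with "K" (3x3 intrinsics, pixels), "world_to_cam" (4x4, takes a point from world to camera coordinates); the wrist camera has in their place "mount" (4x4, takes a point from camera to tool coordinates, whose origin is the TCP and whose axes are the flange's). Camera axes: x right, y up, looking along -z (the intrinsics and any distortion apply to the point x, -y, -z); pixel columns grow to the right and rows downward; lengths in mm; the calibration is good to about 2 mm. A picture is of the moment at which its call begins: read the wrist's pose just before it. camera_params takes no time and is no camera call.
- arm.job_done(): hands the job in, once; it reports no verdict.
The state is a dict: "clock": time; "joints": joint angles; "joint_vel": joint speeds; "joint_efforts": joint torques, N m; "position": TCP position; "ee_rot": TCP orientation; "contact_force": force on the tool from outside, world axes, zero at the start; "wrist_torque": the same for the moment, N m; "gripper_width": finger opening in mm.
Only numpy, scipy, OpenCV 4.12 (cv2) and the standard library are available. Lean on these libraries where they do the work, as an engineer would, in place of code of your own. Each camera call takes 0.05 s, during which the arm holds its last target.

TASK

Get the chopper ready to run: set the lid with the bored collar squarely on the steel chopper bowl, then take the drive handle with the cross-shaped ribbed stem from the stand, pass the stem down through the collar, turn it until its ribs mesh with the socket inside, and slide it home. Press it all the way down against the spring, until its flange meets the collar, and finish still gripping the handle and holding it down. Leave the other lid, the plain round-stemmed pusher and everything else where they are.

Things in the scene. Friction and masses are not known exactly. Their poses are not given: they have to be found in the camera images.
- bowl_rim (a point): Centre of the mouth of the steel chopper bowl, at the height of its rim, 85 mm above the table. The bowl is round, 140 mm outside, 132 mm inside (4 mm wall), and its foot (160 mm across) is fixed to the table. z up; the yaw has no meaning.
- socket (a point): Centre of the mouth (top) of the white hub on the bowl's axis, 35 mm below the rim while the spring is up. Socket: a cross of two slots 11 mm wide, 33 mm long, along this point's x and y, 16 mm deep; alike every quarter turn. Starts at any angle; stiff to turn (0.25 N m), so a stem rubbing lightly does not turn it; sinks with the spring. z up.
- coupling (a joint): How far the hub is pressed down against its spring, m: 0 up, 0.014 at its stop. About 3 N starts it moving and about 9 N holds it 10 mm down; it springs back up when let go.
- lid_center (a point): Chopper lid, grey plastic, 0.15 to 0.31 kg, lying right way up; point on its axis, half-way up, 22 mm above its underside (z up). Disc 150 mm across, 8 to 14 mm above the underside; below it a lip 124 mm across, 8 mm deep, that drops inside the bowl's rim so the disc rests on the rim (this point then 13 mm above the rim). The other lid has no bore.
- collar_top (a point): Centre of the top of the chopper lid's round collar, 22 mm above the lid's centre. Collar 48 mm across, 30 mm tall above the disc, with a 36 mm bore right through the lid; take the lid by it from above.
- driver_handle (a point): Drive handle, 0.14 to 0.28 kg, upright in one tube of the stand; point at the centre of its grey bar grip, 64 mm long along x, 22 mm wide along y, 34 mm tall. Under the bar a round flange 56 mm across, 6 mm thick, its underside 23 mm below this point. Home in the hub with the spring up, the flange is 10 mm above the seated lid's collar; pressed 10 mm down it meets it.
- driver_tip (a point): Centre of the lower end of the drive handle's white stem, 120 mm below the grip's centre; same axes. The stem is 97 mm long below the flange: a cross of two plates 28 mm wide, 8 mm thick, along x and y, tapered over the last 6 mm to 20 x 3.6 mm. Fully in, the tip lies 16 mm below the socket's mouth.
- stand: Fixed wooden stand, base 200 x 80 mm, origin under its centre, z up. Two upright tubes 46 mm across (34 mm bore), 102 mm tall, 57.5 mm either way along its x: one holds the drive handle, its flange resting on the tube, the other the pusher.
- storage_lid: Bystander: plain lid of the same size and colour, without a bore, with a low solid knob 40 mm across; origin at its underside's centre, 28 mm tall.
- pusher: Bystander: white pusher with a plain round stem and a mushroom knob, in the stand's other tube; origin at the stem's lower end, 142 mm tall.
- ramekin: Bystander: white ramekin, 72 mm across, 42 mm tall; origin under its centre.
- salt_jar: Bystander: glass salt jar, 44 mm across, 90 mm tall; origin under its centre.
- spoon: Bystander: spoon with a wooden handle lying on the table beyond the lids; origin under its middle.
Mind the look-alikes: they are no part of the job. Leave any pink look-alike of the part that bears lid_center alone. What is shaped like the part that bears driver_handle but blue is not meant.

How it is judged:
By the outcome, as a careful person would: the job done as asked, in the order asked, and still so for the second after the job is handed in, while the arm keeps its last pose, push and grip.
It also fails if it takes over 51 s, if anything falls off the work surface, if the arm or the gripper's body presses on something with over 40 N, if the wrist force passes 120 N, or if a joint passes its speed limit or range.

## Working session

There is one attempt and no reset: what is moved stays moved. The work goes in short steps, Python scripts to look and compute and a tool call to move; the robot and the scene stay as the last step left them, time stands still between calls to the robot, and variables do not carry over. Pictures are saved under pics/ and viewed, and the job is handed in when it is done.

Besides the shell and the picture viewer there is one more tool, called after "Call:" as name(argument=value, ...), one argument or row to a line, values as JSON. drive_tool: Moves the arm, as the interface text tells. Its arguments: {"type":"object","properties":{"steps":{"type":"array"}},"required":["steps"]}

```bash
ls; mkdir -p pics; cat > h.py <<'E'
import numpy as np, cv2
from bench import arm
from scipy.spatial.transform import Rotation as R
def snap(n,tag):
    s=arm.read_state(); im,d=arm.get_image(n); p=arm.camera_params(n)
    K=np.array(p["K"])
    if "world_to_cam" in p: c2w=np.linalg.inv(np.array(p["world_to_cam"]))
    else:
        T=np.eye(4);T[:3,:3]=R.from_quat(s["ee_rot"]).as_matrix();T[:3,3]=s["position"]; c2w=T@np.array(p["mount"])
    cv2.imwrite(f"pics/{tag}.png",im); np.savez(f"pics/{tag}.npz",im=im,d=d,K=K,c2w=c2w)
    return im,d,K,c2w
def load(tag):
    z=np.load(f"pics/{tag}.npz"); return z["im"],z["d"],z["K"],z["c2w"]
def cloud(d,K,c2w):
    v,u=np.mgrid[:d.shape[0],:d.shape[1]]
    x=(u-K[0,2])/K[0,0]*d; y=(v-K[1,2])/K[1,1]*d
    P=np.stack([x,-y,-d,np.ones_like(d)],-1)@c2w.T
    P=P[...,:3]; P[d<=0]=np.nan; return P
E
python3 - <<'E'
from h import *
for n in ["top","side"]:
    snap(n,n+"0"); p=arm.camera_params(n); print(n,p)
print(arm.camera_params("wrist")); print(arm.read_state())
E
```

```text
pics
top {'K': array([[396.45254007,   0.        , 254.68779369],
       [  0.        , 396.45254007, 194.50157194],
       [  0.        ,   0.        ,   1.        ]]), 'world_to_cam': array([[-2.49609554e-03, -9.99948685e-01,  9.81821078e-03,
         8.68436291e+01],
       [ 9.95805481e-01, -1.58751927e-03,  9.14818216e-02,
        -5.55123864e+02],
       [-9.14615405e-02,  1.00053755e-02,  9.95758344e-01,
        -1.02778118e+03],
       [ 0.00000000e+00,  0.00000000e+00,  0.00000000e+00,
         1.00000000e+00]])}
side {'K': array([[442.02191239,   0.        , 254.51341933],
       [  0.        , 442.02191239, 194.35603023],
       [  0.        ,   0.        ,   1.        ]]), 'world_to_cam': array([[ 8.87308320e-01, -4.60730600e-01,  2.02795218e-02,
        -4.40714595e+02],
       [ 2.13543213e-01,  4.49437034e-01,  8.67413194e-01,
        -2.42840400e+02],
       [-4.08758169e-01, -7.65332390e-01,  4.97175112e-01,
        -1.06163763e+03],
       [ 0.00000000e+00,  0.00000000e+00,  0.00000000e+00,
         1.00000000e+00]])}
{'K': array([[279.47005911,   0.        , 254.18
[... 466 characters left out ...]
clock': 0.1, 'joints': array([-8.81389138e-01,  3.85471374e-01,  6.76778954e-03, -4.55421030e-04,
       -1.19401272e+00, -2.58592343e-01]), 'joint_vel': array([ 0.00078422, -0.00104296,  0.00354797,  0.00193476,  0.0001028 ,
       -0.00059787]), 'joint_efforts': array([-2.53028538e-04, -3.93318272e+01,  1.88929653e+01,  4.19802457e+00,
       -2.61313777e-03, -7.41874231e-06]), 'position': array([ 260.80278543, -567.40579317,  230.33502563]), 'ee_rot': array([-2.13663305e-01,  9.76906866e-01,  9.50762003e-04, -2.49865044e-04]), 'contact_force': array([-0.31879662, -0.06258942, -0.54977824]), 'wrist_torque': array([-0.00983774,  0.02558128,  0.00719662]), 'gripper_width': 85.25849845144901}
```

View pics/top0.png

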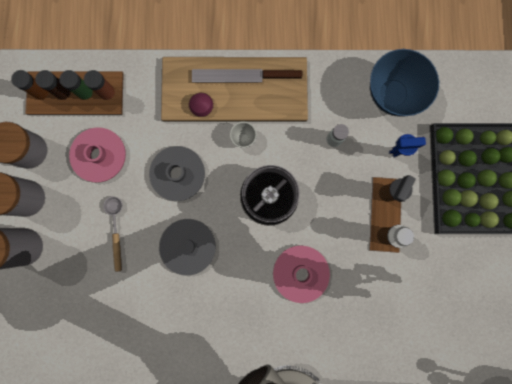

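View pics/side0.png

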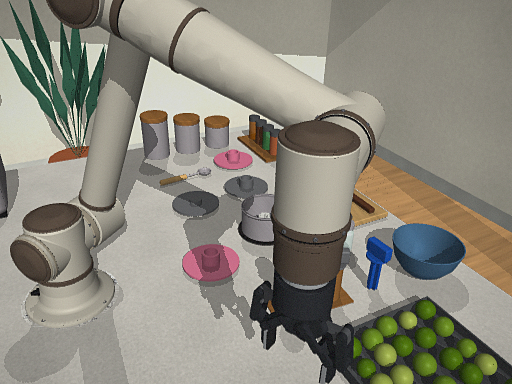

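The top view shows the bowl at (269,195), the grey bored lid at (177,174) and the storage lid at (187,247). The stand is near (386,215), with the grey drive handle at (402,188) and the pusher at (401,236). The blue look-alike is at (407,146), and the pink lids are at (97,155) and (302,274).

```bash
python3 - <<'E'
from h import *
im,d,K,c=load("top0"); P=cloud(d,K,c)
def fit(name,u0,u1,v0,v1,z0,z1):
    Q=P[v0:v1,u0:u1]; m=(Q[...,2]>z0)&(Q[...,2]<z1); q=Q[m]
    if len(q)<3: print(name,len(q));return
    hull=q[:,:2].astype(np.float32); (cx,cy),r=cv2.minEnclosingCircle(hull); rect=cv2.minAreaRect(hull)
    print(name,len(q),"circ",round(cx,1),round(cy,1),round(r,1),"rect",rect,"z",np.median(q[:,2]).round(1), "mean",q.mean(0).round(1))
fit("rim",230,310,155,235,78,95)
fit("hub",250,290,175,215,40,60)
fit("liddisc",140,215,135,215,8,25)
fit("collar",140,215,135,215,36,55)
fit("driver",370,425,165,212,120,190)
fit("drivertop",370,425,165,212,145,190)
fit("pusher",370,425,213,260,120,190)
fit("standbase",360,425,165,260,8,40)
b=im[150:240,220:320]; cv2.imwrite("pics/bowlz.png",cv2.resize(b,None,fx=6,fy=6,interpolation=cv2.INTER_CUBIC))
b=im[130:260,350:450]; cv2.imwrite("pics/standz.png",cv2.resize(b,None,fx=4.5,fy=4.5,interpolation=cv2.INTER_CUBIC))
E
```

```text
rim 469 circ 554.2 47.2 72.0 rect ((554.0975341796875, 47.7626838684082), (140.77456665039062, 141.3895721435547), 89.84485626220703) z 84.8 mean [554.7  47.   84.7]
hub 118 circ 585.5 47.2 52.0 rect ((568.6512451171875, 46.99054718017578), (70.34513092041016, 101.75823211669922), 0.3740071952342987) z 49.2 mean [557.4  46.6  48.5]
liddisc 2150 circ 615.2 296.3 75.4 rect ((615.4011840820312, 296.094970703125), (147.54164123535156, 149.25076293945312), 0.5011420249938965) z 14.1 mean [614.1 295.7  14.1]
collar 132 circ 614.9 295.7 24.3 rect ((614.20263671875, 294.96429443359375), (46.12828826904297, 46.00434494018555), 0.8956707715988159) z 44.1 mean [614.5 295.4  43.8]
driver 310 circ 560.7 -272.9 32.6 rect ((560.5658569335938, -271.9033203125), (21.884424209594727, 63.53799819946289), 61.8449592590332) z 140.9 mean [ 559.8 -269.4  138.8]
drivertop 13 circ 560.3 -271.9 26.4 rect ((560.7696533203125, -271.02459716796875), (15.606064796447754, 52.654571533203125), 62.020835876464844) z 145.4 mean [ 560.7 -271.1  145.6]
pusher 312 circ 446.6 -263.6 23.1 rect ((447.4353942871094, -262.620361328125), (42.394710540771484, 44.678890228271484), 89.75521850585938) z 144.8 mean [ 446.4 -260.8  143.8]
standbase 154 circ 499.0 -243.0 91.5 rect ((496.7160949707031, -259.492919921875), (67.65008544921875, 181.4183349609375), 80.80635070800781) z 21.2 mean [ 501.6 -251.7   21.9]
```

View pics/bowlz.png

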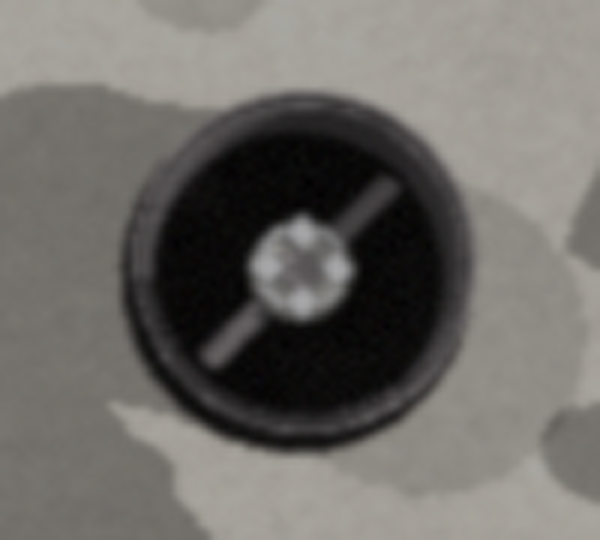

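View pics/standz.png

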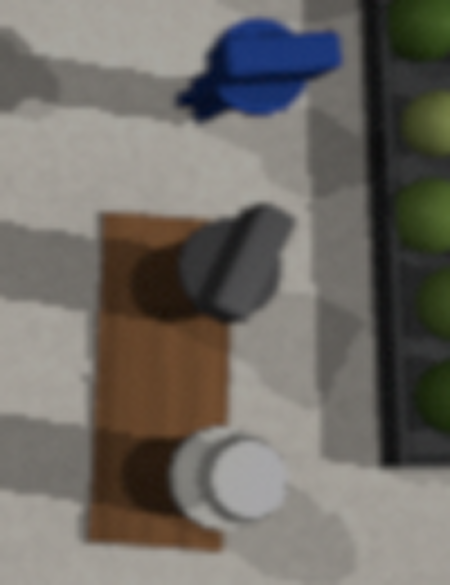

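Call:
drive_tool(
  steps=[
    [-0.0327,0.0272,0,0,0.085],
    [-0.0327,0.0272,0,0,0.085],
    [-0.0327,0.0272,0,0,0.085],
    [-0.0327,0.0272,0,0,0.085],
    [-0.0327,0.0272,0,0,0.085],
    [-0.0327,0.0272,0,0,0.085],
    [-0.0327,0.0272,0,0,0.085],
    [-0.0327,0.0272,0,0,0.085],
    [-0.0327,0.0272,0,0,0.085],
    [-0.0327,0.0272,0,0,0.085],
    [-0.0327,0.0272,0.004,0,0.085],
    [-0.0327,0.0272,0.005,0,0.085],
    [-0.0327,0.0272,0.005,0,0.085],
    [-0.0327,0.0272,0.005,0,0.085],
    [-0.0327,0.0272,0.005,0,0.085],
    [-0.0327,0.0272,0.005,0,0.085],
    [0,0,0,0,0.085],
    [0,0,0,0,0.085],
    [0,0,0,0,0.085],
  ],
)

```text
clock: 2.0
position: [554.1, 45.5, 202.1]
ee_rot: [-0.213, 0.977, -0.0, -0.0]
contact_force: [0.1, -0.9, 0.0]
gripper_width: 85.0
```

```bash
python3 - <<'E'
from h import *
im,d,K,c=snap("wrist","w1"); s=arm.read_state(); print(s["position"],s["ee_rot"],s["joints"],s["clock"])
P=cloud(d,K,c)
m=(P[...,2]>80)&(P[...,2]<90)&(np.hypot(P[...,0]-554,P[...,1]-47)<90)
q=P[m][:,:2]; print(len(q),cv2.minEnclosingCircle(q.astype(np.float32)))
A=np.c_[2*q,np.ones(len(q))]; print(np.linalg.lstsq(A,(q**2).sum(1),rcond=None)[0][:2])
m=(P[...,2]>45)&(P[...,2]<56)&(np.hypot(P[...,0]-554,P[...,1]-47)<40)
q=P[m]; print(len(q),q.mean(0),cv2.minEnclosingCircle(q[:,:2].astype(np.float32)))
# rectified top view of plane z=50
ctr=(554,47)
xs=np.linspace(-70,70,561)
X,Y=np.meshgrid(xs,xs) # cols: -y ; rows: -x
W=np.stack([ctr[0]-Y,ctr[1]-X,np.full_like(X,50),np.ones_like(X)],-1)@np.linalg.inv(c).T
u=K[0,0]*W[...,0]/-W[...,2]+K[0,2]; v=K[1,1]*-W[...,1]/-W[...,2]+K[1,2]
cv2.imwrite("pics/rect.png",cv2.remap(im,u.astype(np.float32),v.astype(np.float32),cv2.INTER_CUBIC))
E
```

```text
[554.16614208  45.17402662 202.33443438] [-2.13199737e-01  9.77008618e-01 -2.07301783e-06 -1.82531660e-04] [ 3.72826843e-01  2.91225479e-01 -2.07286526e-01 -6.07170726e-05
 -1.07264549e+00 -1.51389648e+00] 2.05
3486 ((554.2625122070312, 45.74894332885742), 72.22628784179688)
[553.53401822  45.31613299]
555 [553.75531016  45.1749173   50.28580705] ((553.9364013671875, 45.338714599609375), 22.301151275634766)
```

View pics/w1.png

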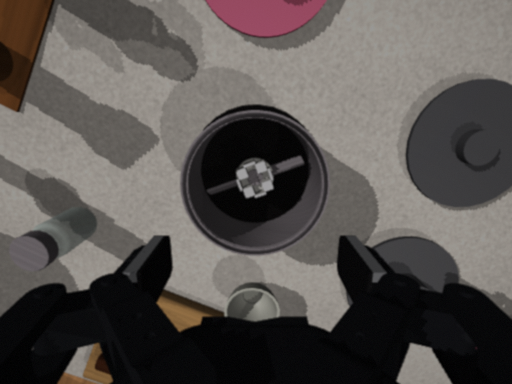

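View pics/rect.png

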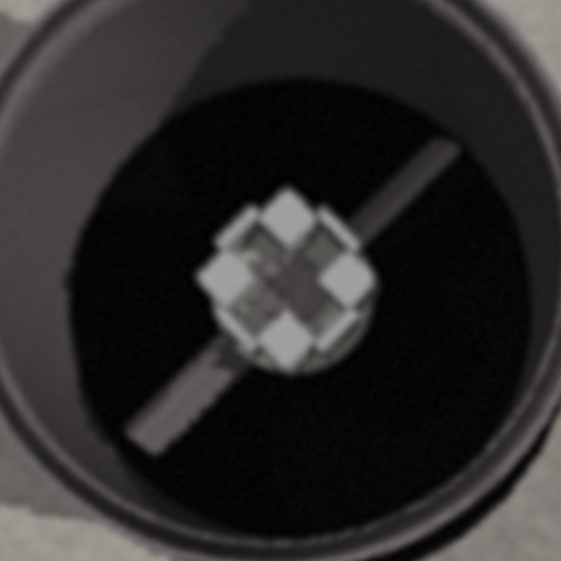

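The wrist picture shows the hub at (255,180). The rectified view shows its islands exactly up, down, left and right, so the slots lie at 45° in world.

Call:
drive_tool(
  steps=[
    [-0.0266,0.0337,0,0,0.085],
    [-0.0266,0.0337,0,0,0.085],
    [-0.0266,0.0337,0,0,0.085],
    [-0.0266,0.0337,0,0,0.085],
    [-0.0266,0.0337,0.01,0,0.085],
    [-0.0266,0.0337,0.02,0,0.085],
    [0,0,0.03,0,0.085],
    [0,0,0.03,0,0.085],
    [0,0,0,0,0.085],
    [0,0,0,0,0.085],
  ],
)

```text
clock: 3.05
position: [615.8, 295.4, 113.0]
ee_rot: [-0.213, 0.977, -0.0, 0.0]
contact_force: [0.6, -0.1, 0.5]
gripper_width: 85.3
```

```bash
python3 - <<'E'
from h import *
im,d,K,c=snap("wrist","w2"); s=arm.read_state(); print(s["position"],s["ee_rot"],s["clock"])
P=cloud(d,K,c)
for z0,z1 in [(40,48),(11,17)]:
    m=(P[...,2]>z0)&(P[...,2]<z1)&(np.hypot(P[...,0]-615,P[...,1]-296)<(40 if z0>30 else 85))
    q=P[m]; print(len(q),np.median(q[:,2]),cv2.minEnclosingCircle(q[:,:2].astype(np.float32)))
    
E
```

```text
[616.47662675 295.90800739 114.37508276] [-2.13392132e-01  9.76965549e-01  2.09771875e-04  1.43883257e-03] 3.1
1351 44.61282125012235 ((615.3853759765625, 294.4896545410156), 24.354637145996094)
18290 14.660985748847096 ((615.6009521484375, 294.9046325683594), 75.28113555908203)
```

View pics/w2.png

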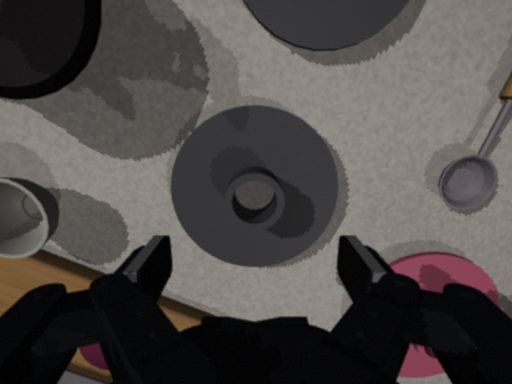

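The wrist picture shows the bored lid's collar at (254,200), centred between the fingers. Next I descend.

Call:
drive_tool(
  steps=[
    [0.0008,-0.0004,0.03,0,0.085],
    [0,0,0.03,0,0.085],
    [0,0,0.02,0,0.085],
    [0,0,0.01,0,0.085],
    [0,0,0.004,0,0.085],
    [0,0,0,0,0.085],
  ],
)

```text
clock: 3.7
position: [615.6, 296.0, 19.7]
ee_rot: [-0.214, 0.977, 0.0, 0.001]
contact_force: [-0.8, 0.1, -0.0]
gripper_width: 85.1
```

```bash
python3 - <<'E'
from h import *
snap("side","s3");im,d,K,c=snap("wrist","w3"); s=arm.read_state(); print(s["position"],s["contact_force"])
E
```

```text
[615.75520565 296.31006498  20.16695924] [0.30566808 0.44397073 0.22168837]
```

View pics/w3.png

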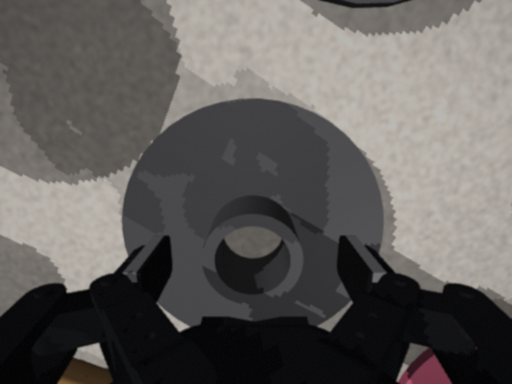

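View pics/s3.png

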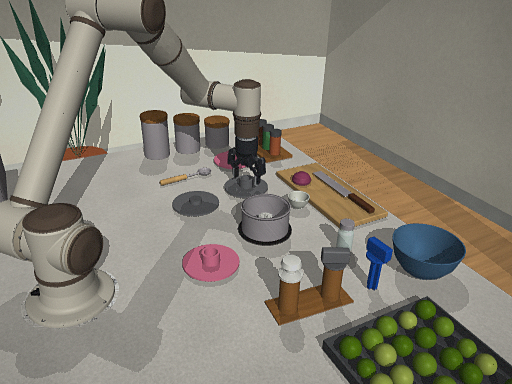

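The picture shows the collar between the pads at (253,255), with no contact so far. I close the gripper on it.

Call:
drive_tool(
  steps=[
    [0,0,0,0,0.04],
    [0,0,0,0,0.03],
    [0,0,0,0,0.03],
    [0,0,0,0,0.03],
    [0,0,0,0,0.03],
    [0,0,0,0,0.03],
  ],
)

```text
clock: 4.4
position: [615.3, 296.1, 19.5]
ee_rot: [-0.214, 0.977, 0.0, 0.001]
contact_force: [-0.2, -0.0, 5.5]
gripper_width: 46.9
```

Call:
drive_tool(
  steps=[
    [0,0,-0.01,0,0.03],
    [0,0,-0.03,0,0.03],
    [0,0,-0.04,0,0.03],
    [0,0,-0.03,0,0.03],
    [0,0,0,0,0.03],
    [0,0,0,0,0.03],
  ],
)

```text
clock: 5.0
position: [613.8, 295.5, 127.8]
ee_rot: [-0.213, 0.977, 0.0, -0.001]
contact_force: [-0.5, -0.6, -3.1]
gripper_width: 46.5
```

```bash
python3 - <<'E'
from h import *
im,d,K,c=snap("wrist","w4"); s=arm.read_state(); print(s["position"],s["ee_rot"],s["contact_force"],s["gripper_width"])
P=cloud(d,K,c)
q=P[(P[...,2]>110)&(P[...,2]<132)&(np.hypot(P[...,0]-615,P[...,1]-296)<85)]
A=np.c_[q[:,:2],np.ones(len(q))]
k=np.ones(len(q),bool)
for _ in range(5):
    co=np.linalg.lstsq(A[k],q[k,2],rcond=None)[0]; r=np.abs(q[:,2]-A@co); k=r<2
print("plane",co,k.sum(),np.median(q[k,2]), cv2.minEnclosingCircle(q[k,:2].astype(np.float32)))
q=P[(P[...,2]>145)&(P[...,2]<160)&(np.hypot(P[...,0]-615,P[...,1]-296)<40)]
print(len(q),np.median(q[:,2]))
E
```

```text
[613.1926029  295.02316592 126.28314161] [-2.13304984e-01  9.76983496e-01 -2.57999420e-04 -2.04102009e-03] [ 0.02866412  0.12405698 -3.78640287] 46.91672209070027
plane [-2.17682459e-03  9.53797323e-04  1.23895641e+02] 31232 122.88052979772652 ((613.913330078125, 295.1625061035156), 75.39916229248047)
5465 152.64904255148483
```

View pics/w4.png

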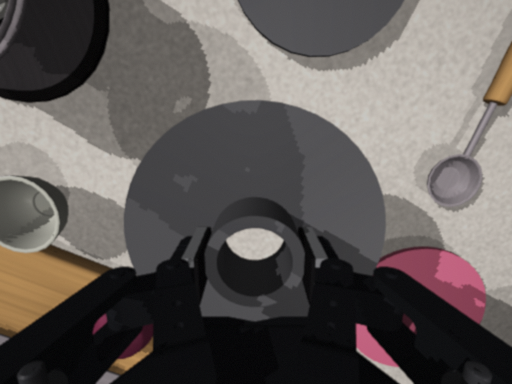

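Call:
drive_tool(
  steps=[
    [0.01,-0.0126,0,0,0.03],
    [0.02,-0.0252,0,0,0.03],
    [0.02,-0.0252,0,0,0.03],
    [0.02,-0.0252,0,0,0.03],
    [0.02,-0.0252,0,0,0.03],
    [0.02,-0.0252,0,0,0.03],
    [0.02,-0.0252,0,0,0.03],
    [0.02,-0.0252,0,0,0.03],
    [0.0097,-0.0122,0,0,0.03],
    [0,0,0,0,0.03],
    [0,0,0,0,0.03],
    [0,0,0,0,0.03],
  ],
)

```text
clock: 6.25
position: [553.8, 46.9, 127.9]
ee_rot: [-0.214, 0.977, 0.0, -0.0]
contact_force: [0.0, -0.6, -2.5]
gripper_width: 47.2
```

```bash
python3 - <<'E'
from h import *
s=arm.read_state(); print(s["position"],s["ee_rot"],s["contact_force"],s["gripper_width"])
for n in ["wrist","side","top"]:
    im,d,K,c=snap(n,n[0]+"5"); P=cloud(d,K,c)
    q=P[(P[...,2]>112)&(P[...,2]<126)&(np.hypot(P[...,0]-554,P[...,1]-46)<85)]
    if len(q)>20: print(n,len(q),np.median(q[:,2]), cv2.minEnclosingCircle(q[:,:2].astype(np.float32)))
im=cv2.imread("pics/s5.png")[120:300,170:400]; cv2.imwrite("pics/s5z.png",cv2.resize(im,None,fx=3,fy=3,interpolation=cv2.INTER_CUBIC))
E
```

```text
[553.82219937  46.89158086 127.92954169] [-2.14116566e-01  9.76808111e-01  1.91545476e-05 -1.03401080e-04] [ 0.02676113 -0.56730933 -2.53363817] 47.17402005477488
wrist 31555 123.09478697289933 ((553.3042602539062, 46.36981201171875), 75.3958969116211)
side 867 119.83922698911874 ((553.3353271484375, 46.31709671020508), 78.02230072021484)
top 772 122.39543783652636 ((530.6547241210938, 37.694435119628906), 69.02709197998047)
```

View pics/s5z.png

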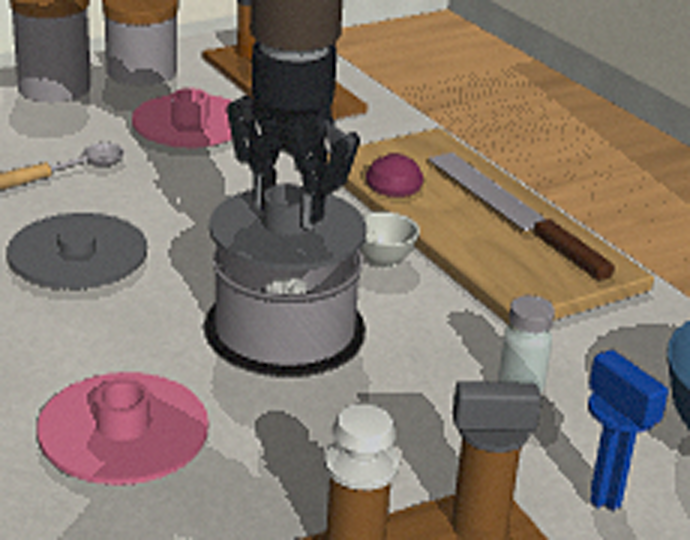

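The side view shows the lid level and centred over the bowl to within 1 mm. I lower it.

Call:
drive_tool(
  steps=[
    [-0.0006,0,0.01,0,0.03],
    [0,0,0.01,0,0.03],
    [0,0,0.006,0,0.03],
    [0,0,0.002,0,0.03],
    [0,0,0.002,0,0.03],
    [0,0,0.001,0,0.03],
    [0,0,0.0,0,0.03],
  ],
)

```text
clock: 7.1
position: [554.3, 46.5, 97.4]
ee_rot: [-0.214, 0.977, -0.0, 0.0]
contact_force: [-0.1, 0.3, -2.7]
gripper_width: 47.2
```

Call:
drive_tool(
  steps=[
    [0,0,0.001,0,0.03],
    [0,0,0.001,0,0.03],
    [0,0,0,0,0.03],
  ],
)

```text
clock: 7.4
position: [554.5, 46.5, 96.5]
ee_rot: [-0.214, 0.977, -0.0, 0.001]
contact_force: [-2.5, 0.6, 4.3]
gripper_width: 46.7
```

Contact came at the expected height (underside 77 = 85 − 8). I release and rise.

Call:
drive_tool(
  steps=[
    [0,0,0,0,0.06],
    [0,0,0,0,0.085],
    [0,0,0,0,0.085],
    [0,0,0,0,0.085],
    [0,0,-0.02,0,0.085],
    [0,0,-0.03,0,0.085],
    [0,0,-0.04,0,0.085],
    [0,0,-0.03,0,0.085],
    [0,0,0,0,0.085],
    [0,0,0,0,0.085],
  ],
)

```text
clock: 8.4
position: [554.1, 46.6, 215.7]
ee_rot: [-0.214, 0.977, 0.0, 0.001]
contact_force: [-1.2, -0.0, -1.3]
gripper_width: 84.9
```

```bash
python3 - <<'E'
from h import *
s=arm.read_state(); print(s["position"],s["ee_rot"],s["contact_force"],s["gripper_width"],s["joints"])
im,d,K,c=snap("wrist","w6"); P=cloud(d,K,c)
for z0,z1,r in [(86,97,85),(115,130,40)]:
    q=P[(P[...,2]>z0)&(P[...,2]<z1)&(np.hypot(P[...,0]-554,P[...,1]-46)<r)]
    A=np.c_[q[:,:2],np.ones(len(q))]
    print(len(q),np.median(q[:,2]), cv2.minEnclosingCircle(q[:,:2].astype(np.float32)),np.linalg.lstsq(A,q[:,2],rcond=None)[0])
ctr=(554,46)
xs=np.linspace(-25,25,501)
X,Y=np.meshgrid(xs,xs)
W=np.stack([ctr[0]-Y,ctr[1]-X,np.full_like(X,50),np.ones_like(X)],-1)@np.linalg.inv(c).T
u=K[0,0]*W[...,0]/-W[...,2]+K[0,2]; v=K[1,1]*-W[...,1]/-W[...,2]+K[1,2]
r=cv2.remap(im,u.astype(np.float32),v.astype(np.float32),cv2.INTER_CUBIC)
cv2.imwrite("pics/rect6.png",cv2.convertScaleAbs(r,alpha=1.8))
snap("side","s6"); snap("top","t6")
im=cv2.imread("pics/s6.png")[150:280,200:330]; cv2.imwrite("pics/s6z.png",cv2.resize(im,None,fx=4,fy=4,interpolation=cv2.INTER_CUBIC))
E
```

```text
[554.12802659  46.61926107 215.73199902] [-2.13609365e-01  9.76918873e-01  3.52258920e-04  6.56147697e-04] [-1.1797491  -0.00612075 -1.27358999] 84.91602757541918 [ 3.75136685e-01  2.79344443e-01 -1.88172217e-01 -5.45517615e-04
 -1.10187201e+00 -1.51515046e+00]
15328 91.65423322822048 ((554.6883544921875, 46.51601028442383), 75.2025375366211) [6.11046965e-04 3.67753858e-04 9.13048084e+01]
1140 121.5181249275351 ((554.5181884765625, 46.23948287963867), 24.294574737548828) [-3.07838140e-03 -2.40621137e-03  1.22996427e+02]
```

View pics/w6.png

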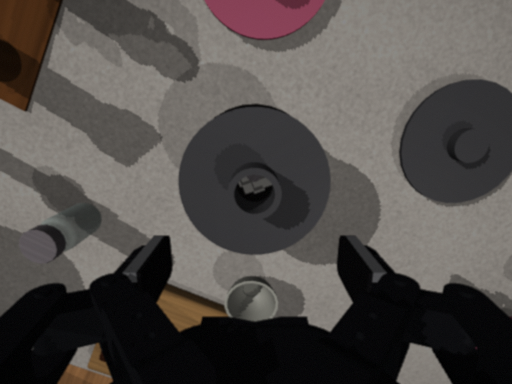

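View pics/rect6.png

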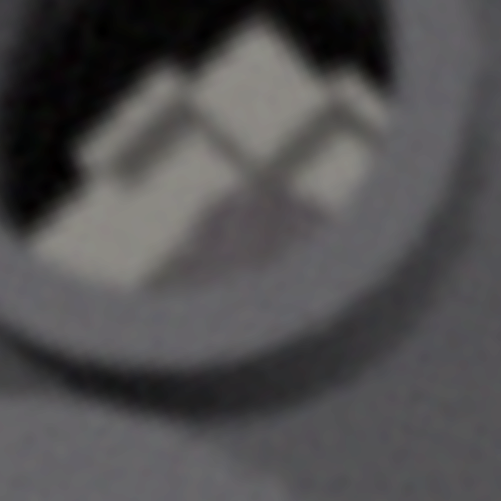

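View pics/s6z.png

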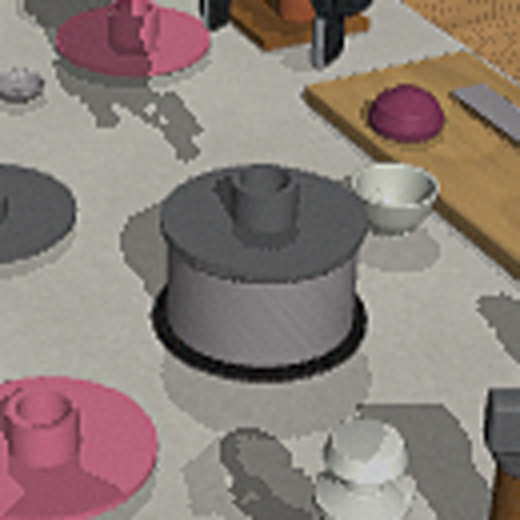

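The lid sits level: disc top at 91.7, centre (554.6, 46.4). The slots still lie at 45°. Next I move over the drive handle and turn the jaws to 61.8°.

Call:
drive_tool(
  steps=[
    [0.0159,-0.0365,0,0,0.085],
    [0.0159,-0.0365,0,0,0.085],
    [0.0159,-0.0365,0,0,0.085],
    [0.0159,-0.0365,0,0,0.085],
    [0.0159,-0.0365,0,0,0.085],
    [0.0159,-0.0365,0,0,0.085],
    [0.0159,-0.0365,0,0,0.085],
    [0.0159,-0.0365,0,0,0.085],
    [0,0,0,8.5,0.085],
    [0,0,0,8.5,0.085],
    [0,0,0,8.5,0.085],
    [0,0,0,8.5,0.085],
    [0,0,0,8.5,0.085],
    [0,0,0,8.5,0.085],
    [0,0,0,1.8,0.085],
    [0,0,0,0,0.085],
    [0,0,0,0,0.085],
  ],
)

```text
clock: 10.25
position: [560.2, -271.9, 214.2]
ee_rot: [0.243, 0.97, -0.0, -0.001]
contact_force: [0.5, 0.1, -0.0]
gripper_width: 85.1
```

```bash
cat >> h.py <<'E'
def axes(q):
    M=R.from_quat(q).as_matrix(); return M
E
python3 - <<'E'
from h import *
s=arm.read_state(); print(s["position"],s["ee_rot"],s["contact_force"],s["joints"]); M=axes(s["ee_rot"]); print("yang",np.degrees(np.arctan2(M[1,1],M[0,1])))
im,d,K,c=snap("wrist","w7"); P=cloud(d,K,c)
for z0,z1,r in [(133,148,45),(103,113,45)]:
    q=P[(P[...,2]>z0)&(P[...,2]<z1)&(np.hypot(P[...,0]-560,P[...,1]+272)<r)]
    print(len(q),np.median(q[:,2]), cv2.minAreaRect(q[:,:2].astype(np.float32)),q.mean(0), cv2.minEnclosingCircle(q[:,:2].astype(np.float32)))
E
```

```text
[ 560.15684786 -271.8882457   214.18121607] [ 2.42520202e-01  9.70145792e-01 -3.04168820e-05 -1.04569602e-03] [ 0.48724607  0.1048984  -0.04085724] [-1.92359412e-01  3.93503462e-01 -2.24593317e-02 -5.37524160e-05
 -1.15692523e+00 -1.86834105e+00]
yang 61.929351755291826
1980 142.3344896398522 ((559.8855590820312, -274.1332092285156), (21.785430908203125, 62.51801681518555), 61.4804801940918) [ 558.32566848 -273.23351992  142.08504634] ((560.4756469726562, -273.1553955078125), 32.00880432128906)
1219 108.6054101322633 ((560.3399047851562, -274.3501892089844), (54.68643569946289, 48.765098571777344), 62.08613204956055) [ 560.32126638 -273.56286508  108.57099408] ((560.5783081054688, -274.2876281738281), 27.733882904052734)
```

View pics/w7.png

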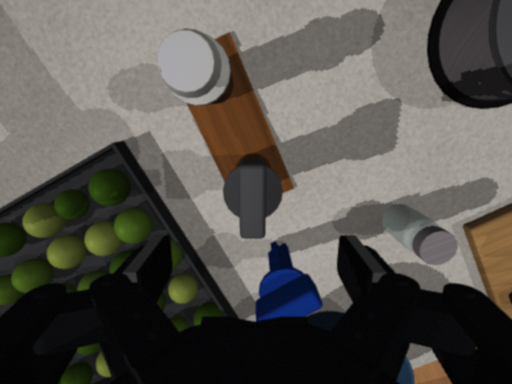

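The wrist picture shows the grey handle at (253,195) and the blue look-alike close by at (288,290). I check clearance to the blue one first.

```bash
python3 - <<'E'
from h import *
for t in ["top0","w7","s6"]:
    im,d,K,c=load(t); P=cloud(d,K,c)
    b,g,r=[im[...,i].astype(int) for i in range(3)]
    m=(b>g+60)&(b>r+60)&~np.isnan(P[...,2])&(P[...,0]<700)&(P[...,1]>-400)
    q=P[m]
    if len(q)==0: print(t,0);continue
    a=np.radians(61.9); ex=np.array([-np.sin(a),np.cos(a)]); ey=np.array([np.cos(a),np.sin(a)])
    L=(q[:,:2]-[560.4,-273])
    print(t,len(q),q.min(0),q.max(0),"ex",(L@ex).min(),(L@ex).max(),"ey",(L@ey).min(),(L@ey).max())
    for z0,z1 in [(0,40),(40,80),(80,110),(110,150)]:
        k=(q[:,2]>z0)&(q[:,2]<z1)
        if k.any(): print(z0,k.sum(),(L[k]@ex).min(),(L[k]@ex).max(),(L[k]@ey).min(),(L[k]@ey).max())
E
```

```text
top0 169 [ 650.88516568 -321.67324014  100.19343081] [ 697.71749399 -268.0602575   141.55065339] ex -133.33792440611398 -86.12355148747326 ey 8.261106438203122 59.3491964417148
80 27 -133.33792440611398 -86.12355148747326 16.088610659550486 52.1550101170959
110 142 -128.39476587176333 -90.35786962634462 8.261106438203122 59.3491964417148
w7 1194 [ 646.36102092 -323.04429621  101.8480005 ] [ 681.14959951 -266.82781655  139.58644402] ex -116.8965781985905 -83.47806015876108 ey 5.685555205486303 60.74000223531068
80 519 -114.17290554445881 -83.47806015876108 6.292169103811191 47.24069653637922
110 675 -116.8965781985905 -88.64852926927634 5.685555205486303 60.74000223531068
s6 393 [ 645.83385035 -329.80071841    1.86234041] [ 685.21621326 -266.91845523  136.94477776] ex -134.66810857688876 -84.43733336998254 ey -0.47207065732874753 60.113602473392554
0 52 -120.73435507330176 -100.62361886586474 16.928134967295946 30.43025001559285
40 58 -120.74357392830541 -101.08643010403726 18.251706670434405 28.812945239331345
80 102 -131.3748826625107 -84.43733336998254 1.4324934469613466 46.24106793655669
110 181 -134.66810857688876 -86.62551199814007 -0.47207065732874753 60.113602473392554
```

Blue is more than 84 mm away from the gripper's axis, so it's clear. I descend to TCP z ≈ 113.

Call:
drive_tool(
  steps=[
    [-0.0007,-0.0009,0.03,0,0.085],
    [0,0,0.03,0,0.085],
    [0,0,0.02,0,0.085],
    [0,0,0.015,0,0.085],
    [0,0,0.006,0,0.085],
    [0,0,0,0,0.085],
    [0,0,0,0,0.085],
  ],
)

```text
clock: 11.0
position: [561.3, -273.3, 115.1]
ee_rot: [0.243, 0.97, -0.0, 0.001]
contact_force: [0.3, -0.6, 0.7]
gripper_width: 84.8
```

```bash
python3 - <<'E'
from h import *
im,d,K,c=snap("wrist","w8"); s=arm.read_state(); print(s["position"],s["contact_force"])
snap("side","s8"); im=cv2.imread("pics/s8.png")[150:350,230:450]; cv2.imwrite("pics/s8z.png",cv2.resize(im,None,fx=3,fy=3,interpolation=cv2.INTER_CUBIC))
E
```

```text
[ 561.41515397 -273.32356338  115.40130601] [-1.2121645 -0.1723097  0.3354544]
```

View pics/w8.png

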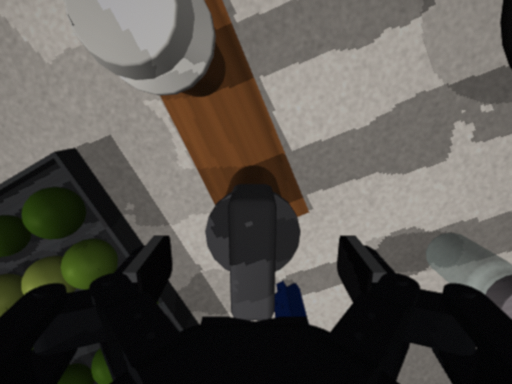

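View pics/s8z.png

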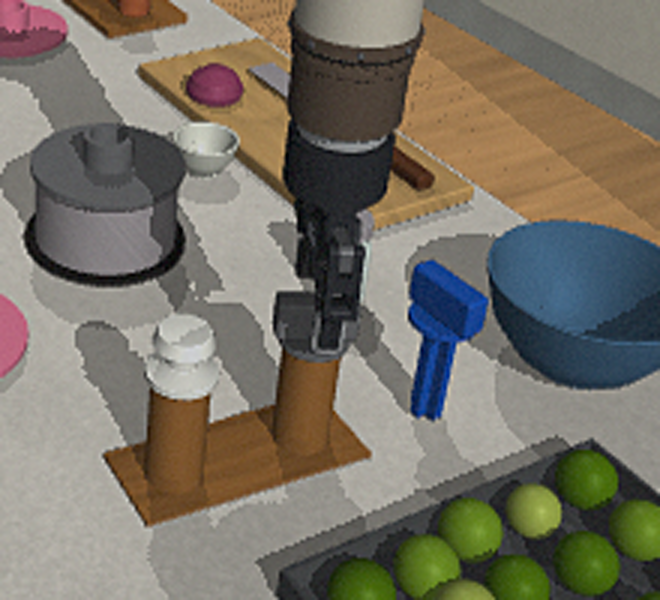

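The bar is centred between the pads at (253,250). I close the gripper.

Call:
drive_tool(
  steps=[
    [0,0,0,0,0.03],
    [0,0,0,0,0.01],
    [0,0,0,0,0.005],
    [0,0,0,0,0.005],
    [0,0,0,0,0.005],
    [0,0,0,0,0.005],
    [0,0,0,0,0.005],
    [0,0,0,0,0.005],
  ],
)

```text
clock: 11.9
position: [560.8, -273.2, 114.6]
ee_rot: [0.243, 0.97, -0.0, 0.0]
contact_force: [-0.5, -0.3, 2.1]
gripper_width: 21.1
```

Call:
drive_tool(
  steps=[
    [0,0,-0.005,0,0.005],
    [0,0,-0.01,0,0.005],
    [0,0,-0.02,0,0.005],
    [0,0,-0.025,0,0.005],
    [0,0,-0.025,0,0.005],
    [0,0,-0.025,0,0.005],
    [0,0,-0.02,0,0.005],
    [0,0,-0.01,0,0.005],
    [0,0,0,0,0.005],
    [0,0,0,0,0.005],
    [0,0,0,0,0.005],
  ],
)

```text
clock: 13.0
position: [560.0, -272.8, 252.6]
ee_rot: [0.243, 0.97, 0.0, -0.002]
contact_force: [0.2, 0.4, -1.6]
gripper_width: 21.2
```

```bash
python3 - <<'E'
from h import *
s=arm.read_state(); print(s["position"],s["ee_rot"],s["contact_force"],s["gripper_width"])
snap("wrist","w9")
im,d,K,c=snap("side","s9"); im=im[60:320,220:420]; cv2.imwrite("pics/s9z.png",cv2.resize(im,None,fx=2.3,fy=2.3,interpolation=cv2.INTER_CUBIC))
E
```

```text
[ 559.96445547 -272.76059413  252.55465831] [ 2.43017555e-01  9.70020485e-01  2.21500026e-04 -1.63613556e-03] [ 0.17479808  0.40651115 -1.60646855] 21.184955301334043
```

View pics/s9z.png

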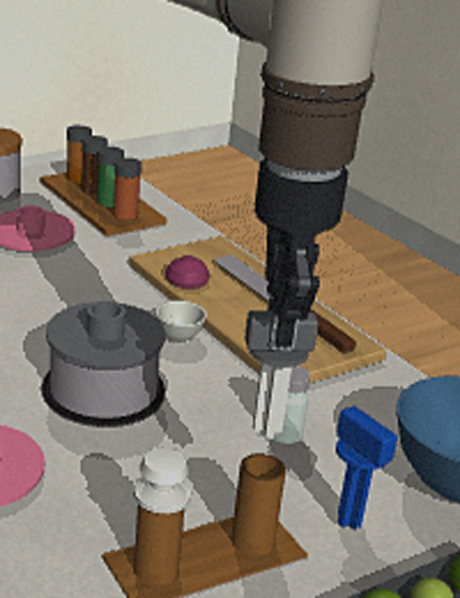

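View pics/w9.png

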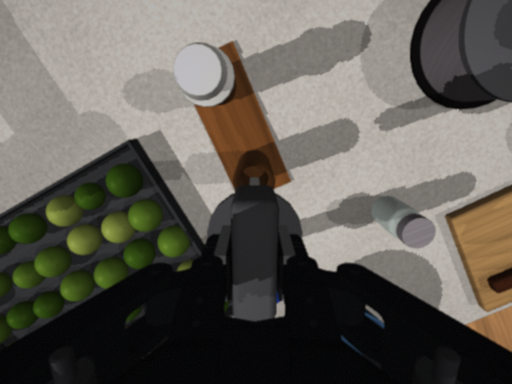

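The handle is out and hangs upright. I carry it over the collar and turn it 16.9°, which puts the ribs at 45°.

Call:
drive_tool(
  steps=[
    [0.0098,0.0174,0,0,0.005],
    [0.0196,0.0349,0,0,0.005],
    [0.0196,0.0349,0,0,0.005],
    [0.0196,0.0349,0,0,0.005],
    [0.0196,0.0349,0,0,0.005],
    [0.0196,0.0349,0,0,0.005],
    [0.0196,0.0349,0,0,0.005],
    [0.0196,0.0349,0,0,0.005],
    [0.0095,0.0172,0,0,0.005],
    [0,0,0,5,0.005],
    [0,0,0,8,0.005],
    [0,0,0,3.9,0.005],
    [0,0,0,0,0.005],
    [0,0,0,0,0.005],
    [0,0,0,0,0.005],
  ],
)

```text
clock: 14.6
position: [554.1, 46.5, 254.1]
ee_rot: [0.382, 0.924, -0.0, -0.0]
contact_force: [-0.1, 0.3, -2.5]
gripper_width: 20.8
```

```bash
python3 - <<'E'
from h import *
s=arm.read_state(); M=axes(s["ee_rot"]); print(s["position"],np.degrees(np.arctan2(M[1,1],M[0,1])),M[:,2],s["contact_force"],s["gripper_width"],s["joints"][5])
for n in ["wrist","side","top"]:
    im,d,K,c=snap(n,n[0]+"10"); P=cloud(d,K,c)
    if n=="side":
        im_s=im
        for z0 in range(142,232,10):
            q=P[(P[...,2]>z0)&(P[...,2]<z0+10)&(np.hypot(P[...,0]-554,P[...,1]-46)<40)]
            if len(q)>2: print(z0,len(q),q.mean(0),q.min(0)[:2],q.max(0)[:2])
im=im_s[60:260,170:370]; cv2.imwrite("pics/s10z.png",cv2.resize(im,None,fx=3,fy=3,interpolation=cv2.INTER_CUBIC))
E
```

```text
[554.06214223  46.53256442 254.08586494] 45.03060402815525 [-3.74400828e-04 -1.40250528e-04 -9.99999920e-01] [-0.11966729  0.26964735 -2.54191203] 20.759279481943015 -2.7309565350515976
142 22 [551.13481874  41.44780582 148.02566047] [543.49326497  33.77424192] [563.33308572  53.88114542]
152 31 [552.30394041  38.46258023 157.00682248] [541.29789932  32.01752963] [564.31694373  54.62883361]
162 30 [550.04573253  40.32235794 167.19324642] [541.56968722  30.98443721] [562.66255114  52.67829468]
172 31 [550.90400155  39.73779922 176.81450093] [541.74482022  32.95458877] [563.77869422  54.30317749]
182 34 [551.20553398  39.41646114 187.05190986] [540.79910517  29.73476866] [568.40065846  52.05574514]
192 37 [551.1838      40.42169914 196.62333121] [540.38407256  33.05881646] [566.79166314  55.58691559]
202 35 [552.15686779  40.71238565 206.77672119] [541.04739844  31.72216098] [566.7096794   52.37136995]
212 39 [550.52951642  40.79462037 217.53875663] [541.42796904  30.87268103] [564.28166901  53.69898017]
222 24 [551.56094054  38.84426755 226.2098427 ] [541.66333838  32.61895326] [564.61963341  53.225813  ]
```

View pics/s10z.png

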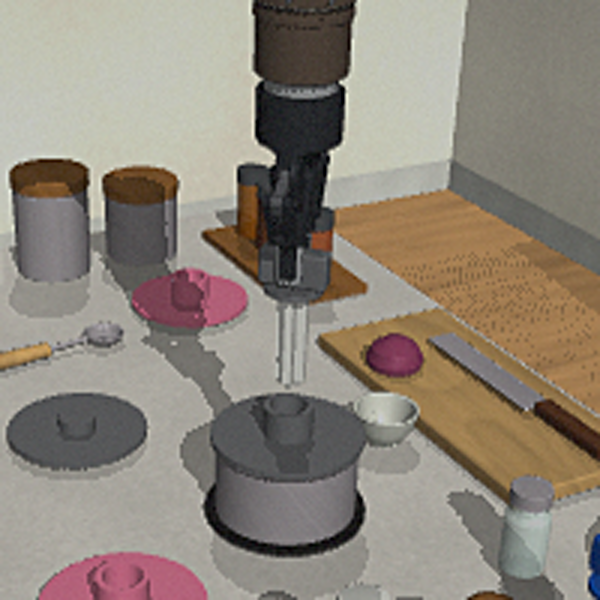

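View pics/w10.png

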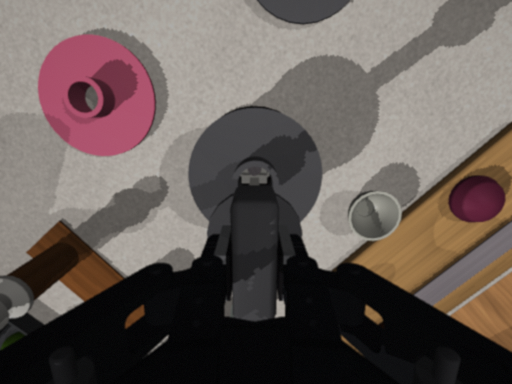

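View pics/t10.png

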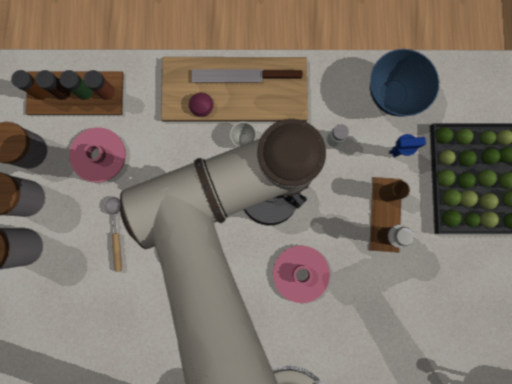

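```bash
python3 - <<'E'
from h import *
im,d,K,c=load("s10"); P=cloud(d,K,c)
def pr(p):
    W=np.linalg.inv(c)@np.r_[p,1]; return K[0,0]*W[0]/-W[2]+K[0,2], K[1,1]*-W[1]/-W[2]+K[1,2]
for z in (155,180,210): print("axis554.4,46.4",z,pr([554.4,46.4,z]))
g=im.min(2)
for v in range(165,187,3):
    print(v,g[v,258:280])
# collar top
q=np.argwhere((P[...,2]>116)&(P[...,2]<124)&(np.hypot(P[...,0]-554,P[...,1]-46)<30)); print(q.min(0),q.max(0),"exp collar",pr([554.4,46.4,121]))
for v in range(190,206,2): print(v, [int(x) for x in g[v,250:286]])
E
```

```text
axis554.4,46.4 155 (np.float64(266.2046452002485), np.float64(183.41776254306015))
axis554.4,46.4 180 (np.float64(266.50394241325085), np.float64(175.54159063917567))
axis554.4,46.4 210 (np.float64(266.87115331363094), np.float64(165.8782324429521))
165 [161 161 160 158 175 102 120 177 173 156 141 173 168 174 117 139 139 135
 136 135 139 133]
168 [160 160 158 160 176 100 116 179 175 144 143 174 171 174 118 158 163 164
 164 161 163 163]
171 [163 163 162 158 179  99 139 176 175 123 143 169 173 159 135 162 161 167
 123  94  67  68]
174 [161 160 160 164 182  98 138 177 176 124 143 171 172 159 136 163 166 113
  57  40  34  55]
177 [160 160 158 167 180  99 160 175 175 120 179 169 171 138 145 162 158 160
 167 150  76  44]
180 [162 156 164 171 114  96 157 176 175 105 175 171 173 139 150 160 157 159
 156 160 163 170]
183 [155 158 159 167 177  92 158 172 171 120 176 170 174 125 161 157 157 160
 157 162 160 159]
186 [158 155 154 157 109  85 175 173 163 117 172 170 173 138 155 154 153 155
 157 162 155 155]
[191 258] [200 274] exp collar (np.float64(265.80705010606925), np.float64(193.88069762515
[... 552 characters left out ...]
 85, 76, 86, 90, 88, 83, 86, 80, 78, 71, 43, 49, 93, 87, 70, 87, 84, 86, 84, 87, 85, 84, 83, 86, 79, 98]
198 [84, 85, 86, 91, 60, 59, 61, 53, 34, 53, 60, 75, 73, 67, 64, 74, 73, 77, 70, 74, 75, 85, 78, 67, 65, 90, 87, 85, 88, 82, 87, 86, 82, 87, 79, 85]
200 [85, 84, 86, 85, 87, 64, 55, 48, 46, 52, 69, 66, 79, 82, 82, 84, 86, 88, 87, 88, 83, 78, 76, 68, 60, 87, 87, 87, 81, 86, 83, 84, 85, 88, 89, 86]
202 [85, 86, 90, 85, 84, 93, 63, 49, 41, 61, 63, 73, 72, 80, 84, 82, 82, 92, 84, 82, 84, 80, 78, 69, 72, 84, 84, 82, 86, 84, 86, 85, 90, 83, 86, 88]
204 [87, 85, 90, 82, 85, 87, 91, 78, 42, 61, 68, 72, 74, 79, 86, 86, 84, 82, 88, 88, 83, 81, 79, 62, 77, 89, 92, 86, 85, 81, 86, 87, 85, 84, 87, 88]
```

```bash
python3 - <<'E'
from h import *
for t in ("s6","s10"):
    im,d,K,c=load(t); P=cloud(d,K,c)
    for z0,z1 in ((98,116),(117,124)):
        m=(P[...,2]>z0)&(P[...,2]<z1)&(np.hypot(P[...,0]-554,P[...,1]-46)<32)
        q=P[m]; vu=np.argwhere(m); 
        print(t,z0,len(q),cv2.minEnclosingCircle(q[:,:2].astype(np.float32)))
        A=np.c_[2*q[:,:2],np.ones(len(q))]; s=np.linalg.lstsq(A,(q[:,:2]**2).sum(1),rcond=None)[0]; print(s[:2],np.sqrt(s[2]+s[0]**2+s[1]**2))
        for v in sorted(set(vu[:,0])): u=vu[vu[:,0]==v,1]; print(v,u.min(),u.max(),end="; ")
        print()
# stem columns by depth in s10
m=(P[...,2]>145)&(P[...,2]<225)&(np.hypot(P[...,0]-554,P[...,1]-46)<40); vu=np.argwhere(m)
for v in sorted(set(vu[:,0])): u=vu[vu[:,0]==v,1]; print(v,u.min(),u.max(),end="; ")
E
```

```text
s6 98 140 ((554.2590942382812, 44.90830993652344), 24.857685089111328)
[553.32604584  44.41835436] 21.193429231897376
192 266 266; 193 262 269; 194 260 271; 195 260 272; 196 261 274; 197 258 274; 198 258 274; 199 258 273; 200 258 273; 201 258 273; 202 259 273; 203 259 273; 204 261 271; 205 265 267; 
s6 117 62 ((553.6116333007812, 44.7703971862793), 26.624801635742188)
[553.78457818  45.78571892] 21.491501640845446
191 262 269; 192 259 272; 193 258 273; 194 258 273; 195 258 274; 196 259 273; 197 259 272; 198 260 272; 199 261 268; 
s10 98 138 ((553.9171752929688, 45.48371124267578), 26.971921920776367)
[553.51892986  44.19535797] 21.751706214788815
192 265 267; 193 261 269; 194 261 271; 195 260 271; 196 261 271; 197 258 274; 198 258 274; 199 258 273; 200 258 273; 201 258 273; 202 259 273; 203 260 272; 204 261 272; 205 264 265; 
s10 117 61 ((554.0247192382812, 44.87155532836914), 27.077234268188477)
[553.46199057  45.46329834] 21.540142368886936
191 262 269; 192 259 272; 193 258 273; 194 258 273; 195 259 274; 196 258 274; 197 259 273; 198 260 272; 199 264 269; 200 265 265; 
161 262 264; 162 262 272; 163 262 272; 164 262 272; 165 262 272; 166 262 272; 167 262 272; 168 262 272; 169 262 272; 170 262 272; 171 262 272; 172 262 272; 173 262 271; 174 262 271; 175 262 271; 176 262 271; 177 262 271; 178 262 271; 179 262 271; 180 262 271; 181 262 271; 182 262 271; 183 262 271; 184 262 271; 185 262 271; 186 262 271; 187 264 270; 188 264 266;
```

The stem is vertical and aligned with the collar in both views, to within about 1 mm. I lower it through the collar.

Call:
drive_tool(
  steps=[
    [0,0,0.01,0,0.005],
    [0,0,0.01,0,0.005],
    [0,0,0.005,0,0.005],
    [0,0,0.005,0,0.005],
    [0,0,0.005,0,0.005],
    [0,0,0.005,0,0.005],
    [0,0,0,0,0.005],
  ],
)

```text
clock: 15.45
position: [553.7, 46.6, 213.5]
ee_rot: [0.383, 0.924, -0.0, -0.001]
contact_force: [-0.6, 0.7, -2.5]
gripper_width: 20.9
```

Inside the bore with no contact force. I continue.

Call:
drive_tool(
  steps=[
    [0,0,0.01,0,0.005],
    [0,0,0.01,0,0.005],
    [0,0,0.01,0,0.005],
    [0,0,0.01,0,0.005],
    [0,0,0.005,0,0.005],
    [0,0,0,0,0.005],
  ],
)

```text
clock: 16.05
position: [553.6, 46.5, 168.1]
ee_rot: [0.383, 0.924, -0.001, -0.001]
contact_force: [-0.3, -0.0, -2.5]
gripper_width: 21.2
```

Call:
drive_tool(
  steps=[
    [0.0,0,0.005,0,0.005],
    [0,0,0.003,0,0.005],
    [0,0,0.003,0,0.005],
    [0,0,0.003,0,0.005],
    [0,0,0,0,0.005],
  ],
)

```text
clock: 16.55
position: [553.8, 46.6, 154.9]
ee_rot: [0.383, 0.924, -0.0, -0.0]
contact_force: [0.5, -0.1, -0.3]
gripper_width: 20.7
```

Call:
drive_tool(
  steps=[
    [0,0,0.002,0,0.005],
    [0,0,0.002,0,0.005],
    [0,0,0,0,0.005],
  ],
)

```text
clock: 16.85
position: [553.9, 46.6, 151.0]
ee_rot: [0.383, 0.924, -0.0, -0.0]
contact_force: [0.8, 0.6, -2.4]
gripper_width: 21.0
```

Call:
drive_tool(
  steps=[
    [0,0,0.002,0,0.005],
    [0,0,0.002,0,0.005],
    [0,0,0.002,0,0.005],
    [0,0,0,0,0.005],
  ],
)

```text
clock: 17.25
position: [553.9, 46.6, 144.9]
ee_rot: [0.383, 0.924, -0.0, -0.0]
contact_force: [0.3, 0.7, -2.3]
gripper_width: 21.1
```

The stem is 14 mm into the socket and still unloaded, so the ribs are meshed. I slide on home.

Call:
drive_tool(
  steps=[
    [0,0,0.002,0,0.005],
    [0,0,0.002,0,0.005],
    [0,0,0.002,0,0.005],
    [0,0,0,0,0.005],
  ],
)

```text
clock: 17.65
position: [554.5, 46.7, 139.8]
ee_rot: [0.383, 0.924, 0.0, 0.0]
contact_force: [-0.4, 0.5, 2.6]
gripper_width: 21.0
```

Call:
drive_tool(
  steps=[
    [0,0,0.002,0,0.005],
    [0,0,0.002,0,0.005],
    [0,0,0,0,0.005],
  ],
)

```text
clock: 17.95
position: [554.5, 46.7, 135.7]
ee_rot: [0.383, 0.924, 0.0, 0.0]
contact_force: [-0.8, 0.3, 6.3]
gripper_width: 20.9
```

Call:
drive_tool(
  steps=[
    [0,0,0.001,0,0.005],
    [0,0,0.001,0,0.005],
    [0,0,0,0,0.005],
  ],
)

```text
clock: 18.25
position: [554.6, 46.7, 134.0]
ee_rot: [0.383, 0.924, 0.0, 0.001]
contact_force: [-1.1, 0.1, 6.7]
gripper_width: 21.1
```

```bash
python3 - <<'E'
from h import *
s=arm.read_state(); print(s["position"],s["contact_force"])
im,d,K,c=snap("side","s11"); im=im[120:270,190:340]; cv2.imwrite("pics/s11z.png",cv2.resize(im,None,fx=4,fy=4,interpolation=cv2.INTER_CUBIC))
im,d,K,c=snap("wrist","w11"); P=cloud(d,K,c)
for z0,z1 in ((118,135),(135,175)):
    q=P[(P[...,2]>z0)&(P[...,2]<z1)&(np.hypot(P[...,0]-554,P[...,1]-46)<30)]; print(len(q),np.percentile(q[:,2],[5,50,95]))
E
```

```text
[554.56193798  46.68304957 133.96065442] [-1.06755166  0.10721915  6.74198753]
1198 [126.5098169  127.95872469 128.97682839]
7195 [150.92938953 161.86242464 171.93675565]
```

View pics/s11z.png

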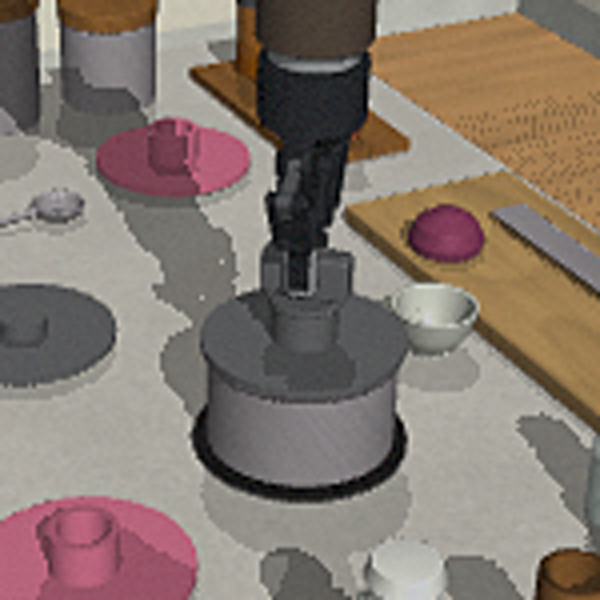

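The flange top reads about 128 and should end at 127, so about 1 mm is left.

Call:
drive_tool(
  steps=[
    [0,0,0.001,0,0.005],
    [0,0,0.0005,0,0.005],
    [0,0,0,0,0.005],
  ],
)

```text
clock: 18.65
position: [554.6, 46.7, 133.6]
ee_rot: [0.382, 0.924, 0.0, 0.001]
contact_force: [-3.0, 0.4, 12.2]
gripper_width: 20.8
```

The force rises steeply, so the flange is on the collar. I add a little more push and hold.

Call:
drive_tool(
  steps=[
    [0,0,0.001,0,0.005],
    [0,0,0.001,0,0.005],
    [0,0,0,0,0.005],
    [0,0,0,0,0.005],
    [0,0,0,0,0.005],
  ],
)

```text
clock: 19.15
position: [554.6, 46.7, 133.5]
ee_rot: [0.382, 0.924, 0.0, 0.001]
contact_force: [-8.1, 0.9, 19.9]
gripper_width: 21.0
```

```bash
python3 - <<'E'
from h import *
s=arm.read_state(); M=axes(s["ee_rot"]); print(s["position"],s["contact_force"],s["wrist_torque"],M[:,2],s["gripper_width"])
im,d,K,c=snap("side","s12"); P=cloud(d,K,c)
q=P[(P[...,2]>86)&(P[...,2]<97)&(np.hypot(P[...,0]-554,P[...,1]-46)<75)]
q=q[np.abs(q[:,2]-91)<4]; print("disc",len(q),np.median(q[:,2]),np.linalg.lstsq(np.c_[q[:,:2],np.ones(len(q))],q[:,2],rcond=None)[0])
z=im[120:270,190:340]; cv2.imwrite("pics/s12z.png",cv2.resize(z,None,fx=4,fy=4,interpolation=cv2.INTER_CUBIC))
im,d,K,c=snap("wrist","w12"); P=cloud(d,K,c)
q=P[(P[...,2]>118)&(P[...,2]<135)&(np.hypot(P[...,0]-554,P[...,1]-46)<30)]; print(len(q),np.percentile(q[:,2],[5,50,95]))
q=P[(P[...,2]>88)&(P[...,2]<95)&(np.hypot(P[...,0]-554,P[...,1]-46)<75)]; print(len(q),np.median(q[:,2]),np.linalg.lstsq(np.c_[q[:,:2],np.ones(len(q))],q[:,2],rcond=None)[0])
E
```

```text
[554.61859738  46.67247561 133.54769767] [-8.07832676  0.92726171 19.90164456] [ 0.23302932  2.32014616 -0.04065386] [ 2.47975899e-03 -4.38890747e-04 -9.99996829e-01] 21.02579339501282
disc 758 88.64252549062712 [1.52741647e-03 1.04128162e-03 8.79655852e+01]
1194 [125.98177634 127.55012866 128.50854574]
22307 91.60240297746907 [8.40120010e-04 7.18982132e-04 9.11063319e+01]
```

View pics/s12z.png

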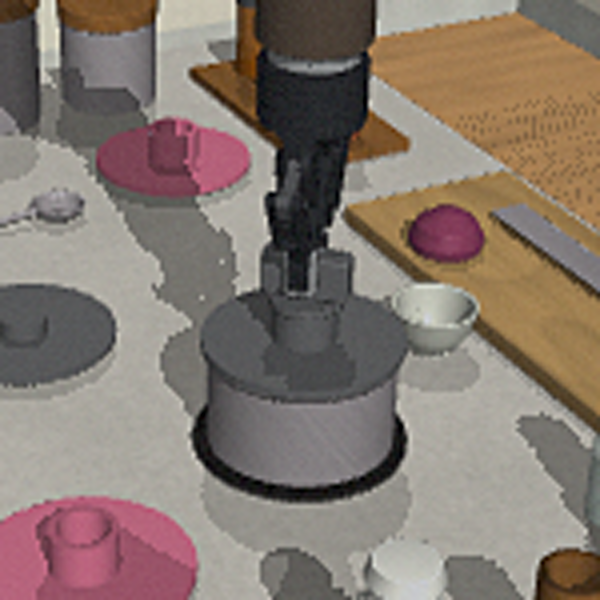

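View pics/w12.png

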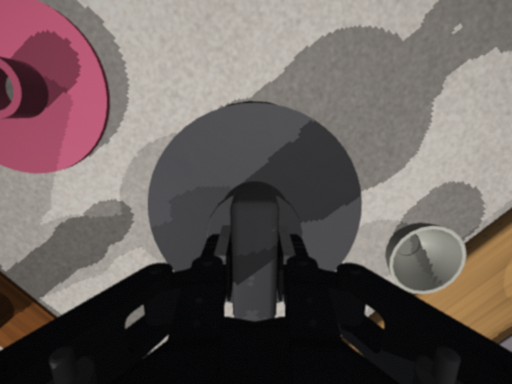

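```bash
python3 -c "
from bench import arm
print(arm.job_done()); s=arm.read_state(); print(s['clock'],s['position'],s['contact_force'],s['gripper_width'])"
```

```text
the job is handed in; nothing more can be done
None
the job is handed in; nothing more can be done
```

I set the grey bored lid on the steel bowl and pushed the cross-stemmed drive handle through its collar into the socket. It is pressed down until the flange meets the collar, and I handed the job in at about 19 s with the arm still gripping and holding it there. I touched nothing else.

**Last checks:**
- **Lid:** it lies level with its disc top at 91.6 mm (91 mm expected). That is from the wrist camera. The side camera gave a median of 88.6 mm; it also showed the lid level, and I did not look into the difference.
- **Meshing:** the stem slid 14 mm into the socket with no added load. The force then built up gradually, as the spring should.
- **Pressed home:** the force rose sharply once the flange met the collar, and the tool stopped moving down (z 133.5 mm). The flange top reads about 127.5 mm (127 mm expected).
- **Final hold:** the handle is held with about 20 N of downward force, the gripper 21 mm open on the bar. There is also a sideways force of about 8 N at the wrist, which I left as it was since the lid stayed level.

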